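# Press the lid onto a grain sample tin in the lid press

## Task

One sample tin leans in the rack with its flat lid still standing up out of the tin. Stand the tin upright in the nest of the lid press, up to the two pins, let go of it, then swing the clamp arm over centre and down so that it presses the lid fully home. Then swing the arm all the way back open, leaving the tin standing in the nest and the bottles and the dish where they are.

Things in the scene. Friction and masses are not known exactly. Their poses are not given: they have to be found in the camera images.
- tin: Plain steel cylinder 52 mm across, body 70 mm tall, with a flat lid of the same width; 240 g. The lid starts 6 mm up (lid top 79 mm above the underside; 73 when home). Origin: centre of the underside; z: its axis, towards the lid. Starts in one of the rack's three bays, leaning 29 degrees towards the robot's side. Grip the body, not the lid.
- lid (a joint): how far the lid has been pressed down into the tin, in m: 0 = standing 6 mm up, 0.006 = fully home. It is a tight fit and takes about 15 N at the lid.
- rack: Fixed aluminium rack, 320 mm wide, 130 deep, 100 high, open above and behind. Origin: centre of the underside; y runs along the three bays, at y = -95, 0, 95 mm. Things lean 29 degrees to -x on a sloping floor, against a sloping back plate 55 mm long (the centre of their underside at x = 0, z = 42 mm). Ribs 6 mm high part the bays.
- bottle_a: Amber glass bottle with narrow neck and white cap, 52 mm in diameter, 100 mm tall, leaning in another bay of the rack. Origin: centre of the underside; z: its axis. Leave it.
- bottle_b: A second bottle like bottle_a, in the remaining bay. Leave it.
- press: Fixed lid press: grey base plate 110 mm wide, 12 mm thick, from x = -180 to 50 mm, the nest near its front (-x) and behind it two upright hinge cheeks, top 121 mm above the table. Origin: on the table under the plate, 105 mm behind the nest's centre; x points from the nest to the hinge, y along the hinge axis.
- nest (a point): Centre of the nest, on the top face of the press's base plate: the centre of the standing tin's underside belongs here. A flat dark disc 60 mm across marks it; two steel pins (10 mm across, 14 mm high) behind it, towards the hinge and to either side, stop the tin with 1.5 mm to spare.
- clamp_hinge (a point): Point on the clamp arm's hinge axis, midway between the cheeks, 107 mm above the table, 85 mm behind the nest's centre.
- clamp_knob (a point): Centre of the black barrel grip (30 mm across, 38 mm long, along the hinge axis; it revolves freely) on the clamp arm's end, 145 mm from the hinge: hold it by its flat ends. The bar is 14 x 12 mm; its rubber-tipped spindle, 85 mm from the hinge, reaches 22 mm below the bar's centre line and presses the lid. When closed the grip is level with the hinge, 60 mm in front of the nest's centre.
- clamp (a joint): angle of the arm in rad: 0 = fully open on its stop, arm up and leaning 10 degrees back from the nest; 1.75 = closed, arm level, pointing to the press's -x. A spring throws it from its dead centre, at about 1.15, towards either end: it stays open on its stop, and rests on the raised lid at about 1.68 until the grip is pushed down with a few newtons more.
- dish: Steel weighing dish, 80 mm across, 22 mm high, standing loose on the bench beyond the work. Origin: centre of its underside. Leave it.
There are look-alikes about, which are no part of the job. Of the things that look like the tin, the middle-sized one is meant.

How it is judged:
On the way, in this order (a step that is already met when the one before it is completed fails the run):
1. the tin stands upright in the nest, released, its lid still up and the clamp still open (horizontal distance between tin and nest below 0.01 m and angle between tin's own z axis and vertical below 0.06 rad and z of tin in the frame of nest between -0.004 and 0.004 m and contact force between the fingers and tin below 0.3 N and value of joint lid below 0.0025 m and value of joint clamp below 0.5 rad), for 0.2 s.
2. the clamp arm comes down towards the still raised lid of the standing tin (horizontal distance between tin and nest below 0.01 m and angle between tin's own z axis and vertical below 0.06 rad and z of tin in the frame of nest between -0.004 and 0.004 m and value of joint clamp above 1.5 rad and value of joint lid below 0.003 m).
3. the clamp arm is down on the lid and has pressed it home (horizontal distance between tin and nest below 0.01 m and angle between tin's own z axis and vertical below 0.06 rad and z of tin in the frame of nest between -0.004 and 0.004 m and value of joint clamp above 1.71 rad and value of joint lid above 0.005 m), for 0.1 s.
At the end, for the whole second after the job is handed in: The tin stands upright (within 3.4 degrees) and still on the nest, its centre within 10 mm of the nest's, released; the lid is pressed in by more than 5 of its 6 mm; the clamp arm is back open (within 0.15 rad of its stop) and at rest (horizontal distance between tin and nest below 0.01 m and angle between tin's own z axis and vertical below 0.06 rad and z of tin in the frame of nest between -0.004 and 0.004 m and contact force between the fingers and tin below 0.3 N and value of joint lid above 0.005 m and value of joint clamp below 0.15 rad and velocity of joint clamp between -0.1 and 0.1 rad/s and linear speed of tin below 0.02 m/s); the robot touches nothing.
It fails at once if a bottle or the dish is moved more than 20 mm (distance of any of bottle_a, bottle_b, dish from where it was at the start of the episode above 0.02 m).
It fails at once if a bottle is tipped out of its lean (angle between any of bottle_a, bottle_b's own z axis and vertical above 0.7 rad).
It also fails if it takes over 70 s, if anything falls off the work surface, if the arm or the gripper's body presses on something with over 40 N, if the wrist force passes 120 N, or if a joint passes its speed limit or range.

## Robot

A 7-joint arm with a two-finger parallel gripper is mounted at the origin on the work surface. World frame = base frame: x ahead of the robot, y to its left, z up, the work surface at z = 0. Lengths are in m, angles in rad, forces in N, time in s.
With the tool pointing down it reaches from about 0.4 to 0.85 m from the base axis. Payload 10.4 kg.
Tool frame: the origin (TCP) lies at the very end of the fingers, on their centre line; the grasp point (between the pads) lies 19 mm behind it; z points along the fingers, y is the line along which they close (so a half turn about z gives the same grasp; the last joint's range is limited). The gripper opens to 87 mm and grips with 3 to 60 N. Pads are 19 mm wide; open, the fingers measure 117 mm over their backs; the gripper's body (75 mm by 190 mm) begins 51 mm behind the grasp point.
Start: joints at [1.143, 0.332, -0.065, 1.46, 0.022, 1.35, -0.088], TCP at [0.246, -0.575, 0.223] pointing down, gripper open.
Joint ranges: [-2.6, 2.6], [-0.5, 2.12], [-1.47, 1.34], [0.16, 2.42], [-1.27, 4.41], [0.06, 2.06], [-2.6, 2.6]. Speed limits (rad/s): [2.22, 2.22, 2.79, 2.79, 3.14, 3.14, 3.14].

## Interface

Orientations are given as a unit quaternion [x, y, z, w].
In Python, from bench import * gives the robot as it stands.
- The arm moves only by the tool carry_out, never from a script. Its argument "deltas" is a list of rows, each an object with "hand": the finger opening in mm, from 0 to 87; "dp": the shift along the tool's x, y, z each as a share of 250 mm, from -1 to 1, a list of three; "spin": the turn about the tool's z as a share of pi rad, from -1 to 1. In form: [{"hand": hand, "dp": [dx, dy, dz], "spin": spin}, ...]. A call has 1 to 20 rows; each row is the pose to reach, as a shift and turn from the pose commanded when the call began, along the tool's axes at that moment, turning the shorter way round; what a row does not reach only later rows make up. A row lasts 1/10 s, in which the tool goes at most 50 mm and 8.59 degrees, less where a joint would pass 70% of its speed; a pose out of reach is approached as far as the arm can. A call with a number of a shift or a turn outside -1 to 1 is refused whole. A call with a gripper value outside its range is refused whole. The fingers move at their own pace and stop on an object; "force" is the grip in N (left out, the last holds). Time passes only in rows, so rows that repeat a pose let the fingers close. It gives the time, the measured TCP pose, the force, the opening and the grip force at its end, in the units of the state.
- read_state(): the state, without advancing time (a new reading comes with each control period).
- camera(name): name is "side" or "top" or "wrist"; returns the picture (400x640x3 uint8, red, green, blue); there is no depth.
- get_calibration(name): a dict with "fx", "fy", "cx", "cy" (pixels), "R" (3x3) and "t" (3): a world point X has camera coordinates R X + t; the wrist camera has in their place "mount" (4x4, takes a point from camera to tool coordinates, whose origin is the TCP and whose axes are the flange's). Camera axes: x right, y down, z forward; pixel columns grow to the right and rows downward; lengths in m; the calibration is good to about 2 mm. The wrist camera is an equidistant fisheye: a pixel r from the principal point sees the ray r / f radians off the axis. A picture is of the moment at which its call begins: read the wrist's pose just before it. get_calibration takes no time and is no camera call.
- close_job(): hands the job in; it is judged then, once.
The state is a dict: "time": time; "joint_positions": joint angles; "joint_vel": joint speeds; "joint_torque": joint torques, N m; "ee_pos": TCP position; "eef_rot": TCP orientation; "ft_force": force on the tool from outside, world axes, zero at the start; "torque": the same for the moment, N m; "width": finger opening in m; "grip_force": force on a finger pad.
Only numpy, scipy, OpenCV 4.12 (cv2) and the standard library are available. Lean on these libraries where they do the work, as an engineer would, in place of code of your own. Each camera call takes 0.05 s, during which the arm holds its last target. There are 200 camera calls.

## Working session

There is one attempt and no reset: what is moved stays moved. The work goes in short steps, Python scripts to look and compute and a tool call to move; the robot and the scene stay as the last step left them, time stands still between calls to the robot, and variables do not carry over. Pictures are saved under pics/ and viewed, at most 10 in all, crops included, and the job is handed in when it is done.

Besides the shell and the picture viewer there is one more tool, called after "Request:" as name([rows], argument=value, ...), one row to a line, values as JSON. carry_out: Moves the arm, as the interface text tells. Its arguments: {"type":"object","properties":{"deltas":{"type":"array","items":{"type":"object","properties":{"hand":{"type":"number"},"dp":{"type":"array","items":{"type":"number","minimum":-1,"maximum":1}},"spin":{"type":"number","minimum":-1,"maximum":1}}}},"force":{"type":"number"}},"required":["deltas"]}

```bash
mkdir -p pics; python3 - <<'E'
from bench import *
import cv2
s=read_state(); print({k:s[k] for k in("time","ee_pos","eef_rot","width","ft_force")})
for n in("side","top"):
    im=camera(n); cv2.imwrite(f"pics/{n}0.png",im[:,:,::-1]); c=get_calibration(n); print(n,c)
im=camera("wrist"); cv2.imwrite("pics/wrist0.png",im[:,:,::-1]); print(get_calibration("wrist"))
E
```

```text
{'time': 0.0, 'ee_pos': array([ 0.24597624, -0.5741253 ,  0.22174958]), 'eef_rot': array([ 9.79587029e-01,  2.01019214e-01, -1.75094417e-04, -7.04888418e-04]), 'width': 0.0867441531931675, 'ft_force': array([-0.12047357,  0.57686886, -0.46464123])}
side {'fx': 407.4949094414476, 'fy': 407.4949094414476, 'cx': 325.53110862956333, 'cy': 200.61150168987874, 'R': array([[ 0.81386098, -0.5809062 , -0.0133527 ],
       [-0.40941439, -0.55698802, -0.72259546],
       [ 0.41232289,  0.59355904, -0.69114217]]), 't': array([-0.51501455,  0.39361429,  0.67636296])}
top {'fx': 497.42027258639246, 'fy': 497.42027258639246, 'cx': 316.93048372374034, 'cy': 205.8831190553031, 'R': array([[ 0.01784595, -0.99963603, -0.02023185],
       [-0.98111851, -0.01361066, -0.19292802],
       [ 0.19258243,  0.02329283, -0.98100431]]), 't': array([-0.01092065,  0.64866342,  1.1139527 ])}
{'fx': 309.70691628693146, 'fy': 309.70691628693146, 'cx': 321.52366107909006, 'cy': 198.63822324240311, 'mount': array([[ 4.76151329e-04, -9.64562515e-01, -2.63853988e-01,
         7.21391357e-02],
       [ 9.99998909e-01,  8.28220376e-04, -1.22309889e-03,
         5.70230338e-04],
       [ 1.39828459e-03, -2.63853118e-01,  9.64561858e-01,
        -1.63136248e-01],
       [ 0.00000000e+00,  0.00000000e+00,  0.00000000e+00,
         1.00000000e+00]])}
```

View pics/side0.png

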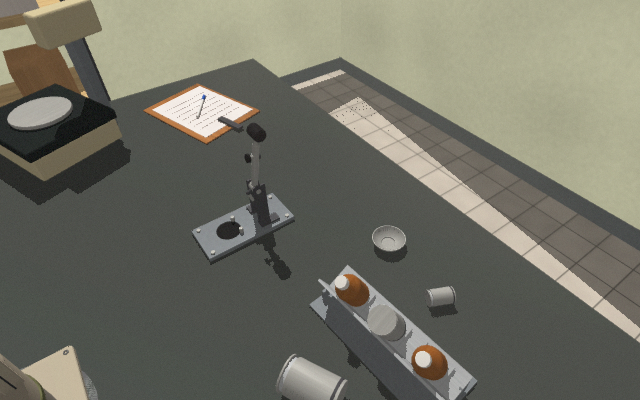

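View pics/top0.png

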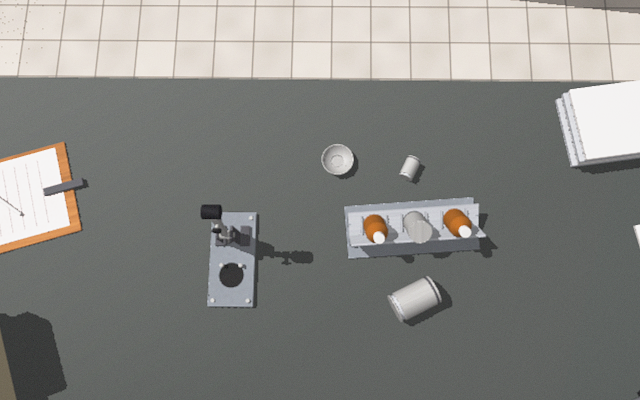

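Tin candidates: side (386,322), top (418,226), standing in the rack's middle bay; large one lying at side (312,382), top (415,299); small one lying at side (440,297), top (410,167). The middle-sized one is the one leaning in the rack between the bottles. I'll confirm it in an enlarged crop.

```bash
python3 - <<'E'
import cv2,numpy as np
t=cv2.imread("pics/top0.png");s=cv2.imread("pics/side0.png")
a=cv2.resize(t[190:265,340:490],(800,400),interpolation=cv2.INTER_CUBIC) 
b=cv2.resize(s[275:375,300:400],None,fx=2,fy=2,interpolation=cv2.INTER_CUBIC)
c=cv2.resize(t[200:310,195:265],None,fx=1.8,fy=1.8)
d=cv2.resize(s[190:265,190:300],None,fx=2.6,fy=2.6)
o=np.zeros((600,800,3),np.uint8);o[:400]=a;o[400:,:200]=b;o[402:402+c.shape[0],210:210+c.shape[1]]=c;o[400:400+d.shape[0],350:350+d.shape[1]]=d
cv2.imwrite("pics/crop0.png",o)
E
```

```text
(no output)
```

View pics/crop0.png

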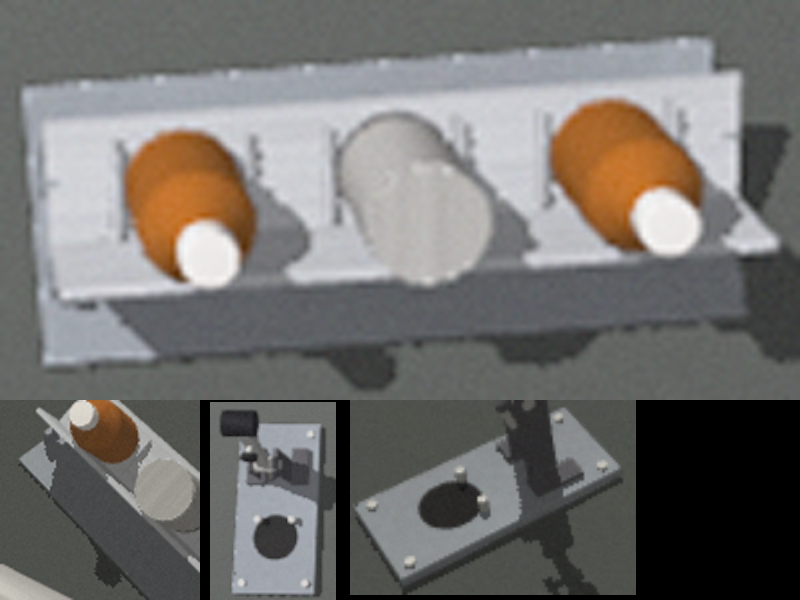

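The crop shows the middle bay holding the plain steel tin with its flat lid: lid centre at top about (420.2,231.8), side about (382.5,320). This is the target. The nest disc is clear at top about (231,275), with its two pins on the hinge side.

```bash
cat > h.py <<'E'
from bench import *
import cv2,numpy as np
C={n:get_calibration(n) for n in("side","top")}
def ray(n,p):
    c=C[n];d=c["R"].T@np.array([(p[0]-c["cx"])/c["fx"],(p[1]-c["cy"])/c["fy"],1]);return -c["R"].T@c["t"],d/np.linalg.norm(d)
def plane(n,p,z):
    o,d=ray(n,p);return o+d*(z-o[2])/d[2]
def tri(p,q):
    o1,d1=ray("top",p);o2,d2=ray("side",q)
    s=np.linalg.lstsq(np.c_[d1,-d2],o2-o1,rcond=None)[0];a,b=o1+s[0]*d1,o2+s[1]*d2
    return (a+b)/2,np.linalg.norm(a-b)
def disc(n,box):
    im=cv2.imread(f"pics/{n}0.png");x0,y0,x1,y1=box;m=(im[y0:y1,x0:x1].max(2)<45).astype(np.uint8)
    k=max(cv2.findContours(m,0,1)[0],key=cv2.contourArea);h=cv2.convexHull(k);M=cv2.moments(h)
    print(n,"disc area",M["m00"],cv2.fitEllipse(h));return np.array([M["m10"]/M["m00"]+x0,M["m01"]/M["m00"]+y0])
E
python3 - <<'E'
from h import *
np.set_printoptions(precision=4,suppress=True)
p=disc("top",(212,258,252,292));q=disc("side",(212,215,250,245))
print(p,q,plane("top",p,.012),plane("side",q,.012),tri(p,q))
a=plane("top",(247.8,300.6),.013);b=plane("top",(251.7,217.8),.013);print("press x dir",b-a,np.arctan2(*(b-a)[1::-1]))
for z,p1,p2 in((0,(348.4,257.9),(479,249.3)),(0,(344.7,206.5),(473.5,197.5))):
    d=plane("top",p1,z)-plane("top",p2,z);print("rack y",d,np.arctan2(-d[0],d[1]))
print("lid",tri((420.2,231.8),(382.5,320)))
E
```

```text
top disc area 6.5 ((13.648648262023926, 8.405405044555664), (2.9239611625671387, 3.9304585456848145), 35.78252410888672)
side disc area 281.0 ((16.446802139282227, 15.18110466003418), (16.05685806274414, 23.27578353881836), 74.39790344238281)
[225.7179 266.359 ] [228.3345 230.1554] [0.5065 0.2189 0.012 ] [0.4881 0.2035 0.012 ] (array([ 0.5014,  0.2258, -0.0136]), np.float64(0.014039584459117163))
press x dir [ 0.2005 -0.0007  0.    ] -0.003337845403794013
rack y [-0.026   0.3178  0.    ] 0.0817146468845915
rack y [-0.0273  0.3199  0.    ] 0.08500621898711537
lid (array([ 0.5855, -0.2351,  0.1085]), np.float64(0.003570934249566349))
```

```bash
sed -i 's/<45/<60/' h.py; python3 - <<'E'
from h import *
np.set_printoptions(precision=4,suppress=True)
p=disc("top",(212,258,252,292));q=disc("side",(212,215,250,245))
print(p,q,plane("top",p,.012),plane("side",q,.012),tri(p,q))
f=plane("top",(212.8,300.6),.013)-plane("top",(247.8,300.6),.013);print("front screws",f,np.arctan2(-f[0],f[1]))
for n,pp in(("top",(420.2,231.8)),("side",(382.5,320))):print(n,"lid at .111",plane(n,pp,.111))
# press grey mask yaw
im=cv2.imread("pics/top0.png")[195:315,195:270].astype(int)
m=(im.min(2)>95).astype(np.uint8);k=max(cv2.findContours(m,0,1)[0],key=cv2.contourArea)+[[195,195]]
r=np.array([plane("top",c,.012)[:2] for c in k[:,0]],np.float32);R=cv2.minAreaRect(r);print("press",R)
y=-.0
a=np.deg2rad(R[2])
L=np.mean([plane("top",(420.2,231.8),.111),plane("side",(382.5,320),.111)],0)
Y=.083;s,c=np.sin(np.deg2rad(29)),np.cos(np.deg2rad(29));ax=np.array([-s*np.cos(Y),-s*np.sin(Y),c])
print("base",L-.079*ax,"grasp h44",L-.035*ax)
E
```

```text
top disc area 397.0 ((18.962169647216797, 16.811290740966797), (22.39386558532715, 23.312379837036133), 40.292537689208984)
side disc area 302.0 ((16.385101318359375, 14.82935905456543), (16.829177856445312, 24.19545555114746), 74.25434875488281)
[230.9593 274.8203] [228.2875 229.8631] [0.4863 0.2051 0.012 ] [0.4884 0.2044 0.012 ] (array([0.4874, 0.2048, 0.0119]), np.float64(0.0021565852237162494))
front screws [-0.0015  0.0839  0.    ] 0.017728717525270166
top lid at .111 [ 0.5835 -0.2337  0.111 ]
side lid at .111 [ 0.586  -0.2367  0.111 ]
press ((0.5389318466186523, 0.20748651027679443), (0.2935165762901306, 0.18493163585662842), 2.0902557373046875)
base [ 0.6229 -0.232   0.0419] grasp h44 [ 0.6017 -0.2338  0.0804]
```

```bash
cat >> h.py <<'E'
from scipy.spatial.transform import Rotation as Ro
def go(tgt,yawdeg):
    s=read_state();R=Ro.from_quat(s["eef_rot"]).as_matrix();y=np.degrees(np.arctan2(R[1,0],R[0,0]))
    d=R.T@(np.array(tgt)-s["ee_pos"]);w=(yawdeg-y+180)%360-180
    print("t",s["time"],"pos",s["ee_pos"].round(4),"yaw",y.round(2),"dp",(d/.25).round(3),"spin",round(-w/180,3),"F",s["ft_force"].round(2),"w",round(s["width"],4),"grip",s["grip_force"])
E
python3 -c "
from h import *
go((.6017,-.2338,.21),184.75)"
```

```text
t 0.15 pos [ 0.246  -0.5742  0.222 ] yaw 23.2 dp [ 1.844 -0.691  0.048] spin -0.898 F [ 1.08 -0.04 -0.24] w 0.0869 grip 0.0
```

Request:
carry_out([
  {"hand":75,"dp":[0.3,-0.1,0],"spin":-0.1},
  {"hand":75,"dp":[0.6,-0.2,0],"spin":-0.2},
  {"hand":75,"dp":[0.95,-0.35,0],"spin":-0.3},
  {"hand":75,"dp":[0.95,-0.35,0],"spin":-0.45},
  {"hand":75,"dp":[0.95,-0.35,0],"spin":-0.45},
  {"hand":75,"dp":[0.95,-0.35,0],"spin":-0.45},
  {"hand":75,"dp":[0.95,-0.35,0],"spin":-0.45},
  {"hand":75,"dp":[0.95,-0.35,0],"spin":-0.45},
  {"hand":75,"dp":[0.95,-0.35,0],"spin":-0.45},
  {"hand":75,"dp":[0.95,-0.35,0],"spin":-0.45},
  {"hand":75,"dp":[0.95,-0.35,0],"spin":-0.45},
  {"hand":75,"dp":[0.95,-0.35,0],"spin":-0.45},
])

```text
time: 1.35
ee_pos: [0.4299, -0.4005, 0.2224]
eef_rot: [0.615, 0.788, 0.0, -0.0]
ft_force: [1.1, 0.4, 0.1]
width: 0.0755
grip_force: 0.0
```

```bash
python3 -c "
from h import *
go((.6017,-.2338,.21),184.75)"
```

```text
t 1.35 pos [ 0.4299 -0.4005  0.2224] yaw 104.06 dp [0.48  0.829 0.05 ] spin -0.448 F [1.07 0.38 0.12] w 0.0755 grip 0.0
```

Request:
carry_out([
  {"hand":75,"dp":[0.16,0.28,0],"spin":-0.15},
  {"hand":75,"dp":[0.48,0.829,0.05],"spin":-0.3},
  {"hand":75,"dp":[0.48,0.829,0.05],"spin":-0.448},
  {"hand":75,"dp":[0.48,0.829,0.05],"spin":-0.448},
  {"hand":75,"dp":[0.48,0.829,0.05],"spin":-0.448},
  {"hand":75,"dp":[0.48,0.829,0.05],"spin":-0.448},
  {"hand":75,"dp":[0.48,0.829,0.05],"spin":-0.448},
  {"hand":75,"dp":[0.48,0.829,0.05],"spin":-0.448},
  {"hand":75,"dp":[0.48,0.829,0.05],"spin":-0.448},
  {"hand":75,"dp":[0.48,0.829,0.05],"spin":-0.448},
  {"hand":75,"dp":[0.48,0.829,0.05],"spin":-0.448},
  {"hand":75,"dp":[0.48,0.829,0.05],"spin":-0.448},
])

```text
time: 2.55
ee_pos: [0.6015, -0.2334, 0.2099]
eef_rot: [-0.041, 0.999, 0.0, -0.0]
ft_force: [0.3, 0.8, 0.1]
width: 0.0751
grip_force: 0.0
```

```bash
python3 -c "
from h import *
go((.6017,-.2338,.0614),184.75)
print(read_state()['joint_positions'])
cv2.imwrite('pics/wrist1.png',camera('wrist')[:,:,::-1])"
```

```text
t 2.55 pos [ 0.6015 -0.2334  0.2099] yaw -175.35 dp [-0.001 -0.002  0.594] spin -0.001 F [0.28 0.8  0.14] w 0.0751 grip 0.0
[ 0.78875832  0.46587767 -0.6785185   1.39150647  0.29097604  1.38509398
  1.76117902]
```

View pics/wrist1.png

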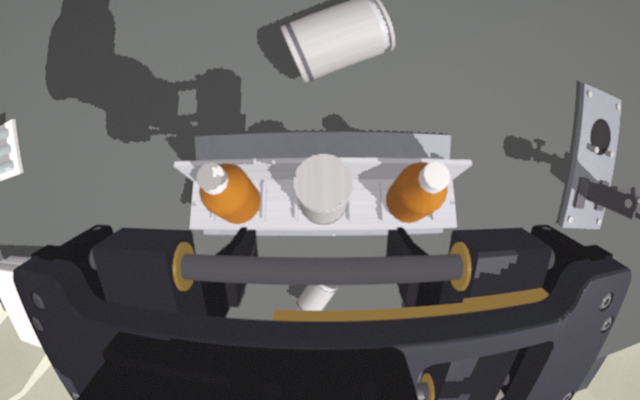

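The wrist view shows the tin centred between the bottles with its lid at about (323.5,182). The rack edges are horizontal, so the yaw is right.

```bash
cat >> h.py <<'E'
def wray(p,s=None):
    s=s or read_state();c=get_calibration("wrist");v=np.array([p[0]-c["cx"],p[1]-c["cy"]]);r=np.hypot(*v);th=r/c["fx"]
    d=np.r_[v/r*np.sin(th),np.cos(th)];R=Ro.from_quat(s["eef_rot"]).as_matrix();M=c["mount"]
    return s["ee_pos"]+R@M[:3,3],R@M[:3,:3]@d
def wplane(p,z,s=None):
    o,d=wray(p,s);return o+d*(z-o[2])/d[2]
E
python3 - <<'E'
from h import *
L=wplane((323.5,182),.111);print(L, wplane((600,135),.012))
for p in((297,182),(351,182),(323.5,155),(323.5,208)):print(wplane(p,.111))
E
```

```text
[ 0.58626267 -0.23309262  0.111     ] [0.48620643 0.20494704 0.012     ]
[ 0.58811029 -0.25598993  0.111     ]
[ 0.58426654 -0.20930289  0.111     ]
[ 0.56281982 -0.23505042  0.111     ]
[ 0.60967725 -0.23112879  0.111     ]
```

Request:
carry_out([
  {"hand":75,"dp":[-0.004,0.004,0.15],"spin":0},
  {"hand":75,"dp":[-0.004,0.004,0.3],"spin":0},
  {"hand":75,"dp":[-0.004,0.004,0.4],"spin":0},
  {"hand":75,"dp":[-0.004,0.004,0.5],"spin":0},
  {"hand":75,"dp":[-0.004,0.004,0.56],"spin":0},
  {"hand":75,"dp":[-0.004,0.004,0.594],"spin":0},
  {"hand":75,"dp":[-0.004,0.004,0.594],"spin":0},
  {"hand":75,"dp":[-0.004,0.004,0.594],"spin":0},
])

```text
time: 3.4
ee_pos: [0.603, -0.2324, 0.0625]
eef_rot: [-0.042, 0.999, -0.0, 0.001]
ft_force: [0.2, -0.7, 0.6]
width: 0.075
grip_force: 0.0
```

Close with 15 N.

Request:
carry_out([
  {"hand":60,"dp":[0,0,0],"spin":0},
  {"hand":50,"dp":[0,0,0],"spin":0},
  {"hand":40,"dp":[0,0,0],"spin":0},
  {"hand":40,"dp":[0,0,0],"spin":0},
  {"hand":40,"dp":[0,0,0],"spin":0},
  {"hand":40,"dp":[0,0,0],"spin":0},
  {"hand":40,"dp":[0,0,0],"spin":0},
], force=15)

```text
time: 4.1
ee_pos: [0.6027, -0.2323, 0.062]
eef_rot: [-0.042, 0.999, -0.0, 0.0]
ft_force: [-1.4, 1.5, 5.9]
width: 0.0518
grip_force: 15.0
```

```bash
python3 -c "
from h import *
go((.6029,-.2322,.2),-175.25)"
```

```text
t 4.1 pos [ 0.6027 -0.2323  0.062 ] yaw -175.16 dp [-0.001  0.    -0.552] spin 0.0 F [-1.42  1.52  5.86] w 0.0518 grip 14.999068390752655
```

Request:
carry_out([
  {"hand":40,"dp":[0,0,-0.04],"spin":0},
  {"hand":40,"dp":[0,0,-0.1],"spin":0},
  {"hand":40,"dp":[0,0,-0.2],"spin":0},
  {"hand":40,"dp":[0,0,-0.3],"spin":0},
  {"hand":40,"dp":[0,0,-0.4],"spin":0},
  {"hand":40,"dp":[0,0,-0.5],"spin":0},
  {"hand":40,"dp":[0,0,-0.52],"spin":0},
  {"hand":40,"dp":[0,0,-0.52],"spin":0},
])

```text
time: 4.9
ee_pos: [0.6027, -0.2324, 0.1924]
eef_rot: [-0.042, 0.999, -0.0, 0.001]
ft_force: [-0.9, 0.7, -3.0]
width: 0.0516
grip_force: 15.0
```

```bash
python3 -c "
from h import *
go((.463,.2048,.16),180)
a=camera('side')[:,:,::-1];w=camera('wrist')[:,:,::-1]
cv2.imwrite('pics/c2.png',np.hstack([cv2.resize(a[200:400,270:470],(400,400)),w[60:300,200:440].repeat(1,0)[:240]if 0 else cv2.resize(w[60:300,200:440],(400,400))]))"
```

```text
t 4.9 pos [ 0.6027 -0.2324  0.1924] yaw -175.16 dp [0.41  1.79  0.127] spin 0.027 F [-0.9   0.7  -2.96] w 0.0516 grip 15.00005574314855
```

View pics/c2.png

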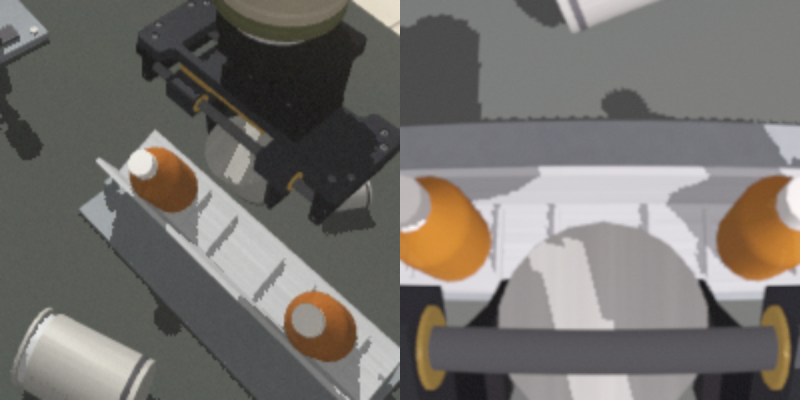

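```bash
python3 -c "
from h import *
for t in range(0,45,5):
    a=np.deg2rad(t);x=.6027-.035*np.sin(a)-.026*np.cos(a);z=.2114+.035*np.cos(a)-.026*np.sin(a)
    print(t,round(x,4),wplane((321,193),z)[0].round(4))"
```

```text
0 0.5767 0.5577
5 0.5737 0.5583
10 0.571 0.5589
15 0.5685 0.5596
20 0.5663 0.5604
25 0.5643 0.5612
30 0.5627 0.5621
35 0.5613 0.563
40 0.5603 0.5639
```

Request:
carry_out([
  {"hand":40,"dp":[0.1,0.1,0],"spin":0},
  {"hand":40,"dp":[0.2,0.2,0],"spin":0},
  {"hand":40,"dp":[0.3,0.34,0],"spin":0.01},
  {"hand":40,"dp":[0.4,0.48,0],"spin":0.02},
  {"hand":40,"dp":[0.41,0.62,0],"spin":0.027},
  {"hand":40,"dp":[0.41,0.76,0],"spin":0.027},
  {"hand":40,"dp":[0.41,0.9,0],"spin":0.027},
  {"hand":40,"dp":[0.41,1,0],"spin":0.027},
  {"hand":40,"dp":[0.41,1,0],"spin":0.027},
  {"hand":40,"dp":[0.41,1,0],"spin":0.027},
])

```text
time: 6.0
ee_pos: [0.4786, 0.0082, 0.1906]
eef_rot: [-0.0, 1.0, -0.0, -0.001]
ft_force: [0.2, 0.1, -2.4]
width: 0.0517
grip_force: 15.0
```

```bash
python3 -c "
from h import *
go((.461,.2048,.16),180)"
```

```text
t 6.0 pos [0.4786 0.0082 0.1906] yaw -179.97 dp [0.07  0.787 0.123] spin 0.0 F [ 0.16  0.09 -2.4 ] w 0.0517 grip 14.999683550850023
```

Request:
carry_out([
  {"hand":40,"dp":[0.05,0.15,0],"spin":0},
  {"hand":40,"dp":[0.07,0.3,0.03],"spin":0},
  {"hand":40,"dp":[0.07,0.45,0.06],"spin":0},
  {"hand":40,"dp":[0.07,0.6,0.1],"spin":0},
  {"hand":40,"dp":[0.07,0.74,0.12],"spin":0},
  {"hand":40,"dp":[0.07,0.787,0.12],"spin":0},
  {"hand":40,"dp":[0.07,0.787,0.12],"spin":0},
  {"hand":40,"dp":[0.07,0.787,0.12],"spin":0},
])

```text
time: 6.8
ee_pos: [0.4621, 0.2034, 0.1609]
eef_rot: [0.001, 1.0, -0.0, -0.001]
ft_force: [0.5, -0.4, -2.2]
width: 0.0514
grip_force: 15.0
```

```bash
python3 -c "
from h import *
go((.461,.2048,.05),180)"
```

```text
t 6.8 pos [0.4621 0.2034 0.1609] yaw 179.89 dp [0.004 0.006 0.444] spin -0.001 F [ 0.54 -0.4  -2.18] w 0.0514 grip 14.999432193289977
```

Request:
carry_out([
  {"hand":40,"dp":[0.004,0.006,0.12],"spin":0},
  {"hand":40,"dp":[0.004,0.006,0.24],"spin":0},
  {"hand":40,"dp":[0.004,0.006,0.34],"spin":0},
  {"hand":40,"dp":[0.004,0.006,0.4],"spin":0},
  {"hand":40,"dp":[0.004,0.006,0.44],"spin":0},
  {"hand":40,"dp":[0.004,0.006,0.45],"spin":0},
  {"hand":40,"dp":[0.004,0.006,0.455],"spin":0},
  {"hand":40,"dp":[0.004,0.006,0.455],"spin":0},
])

```text
time: 7.6
ee_pos: [0.4614, 0.2066, 0.0485]
eef_rot: [0.0, 1.0, 0.0, 0.001]
ft_force: [1.0, -0.4, -2.2]
width: 0.0515
grip_force: 15.0
```

```bash
python3 -c "
from h import *
go((.461,.2048,.044),180)"
```

```text
t 7.6 pos [0.4614 0.2066 0.0485] yaw 179.96 dp [ 0.002 -0.007  0.018] spin -0.0 F [ 0.98 -0.39 -2.23] w 0.0515 grip 14.999570953077637
```

Request:
carry_out([
  {"hand":40,"dp":[0,-0.005,0.008],"spin":0},
  {"hand":40,"dp":[0,-0.005,0.014],"spin":0},
  {"hand":40,"dp":[0,-0.005,0.02],"spin":0},
  {"hand":40,"dp":[0,-0.005,0.02],"spin":0},
])

```text
time: 8.0
ee_pos: [0.4616, 0.2052, 0.0435]
eef_rot: [0.0, 1.0, -0.0, 0.001]
ft_force: [-0.8, -2.6, 6.8]
width: 0.0515
grip_force: 15.0
```

Request:
carry_out([
  {"hand":40,"dp":[0,0,0],"spin":0},
  {"hand":40,"dp":[-0.018,0,0.004],"spin":0},
  {"hand":40,"dp":[-0.036,0,0.007],"spin":0},
  {"hand":40,"dp":[-0.053,0,0.012],"spin":0},
  {"hand":40,"dp":[-0.07,0,0.017],"spin":0},
  {"hand":40,"dp":[-0.085,0,0.023],"spin":0},
  {"hand":40,"dp":[-0.098,0,0.029],"spin":0},
  {"hand":40,"dp":[-0.098,0,0.03],"spin":0},
], force=8)

```text
time: 8.8
ee_pos: [0.4857, 0.2052, 0.0351]
eef_rot: [0.0, 1.0, 0.0, 0.0]
ft_force: [-0.6, 0.7, 1.3]
width: 0.0516
grip_force: 8.0
```

```bash
python3 -c "
from h import *
go((.487,.2048,.037),180)
a=camera('side')[:,:,::-1];w=camera('wrist')[:,:,::-1]
cv2.imwrite('pics/c3.png',np.hstack([cv2.resize(a[120:280,160:320],(400,400)),cv2.resize(w[60:300,200:440],(400,400))]))"
```

```text
t 8.8 pos [0.4857 0.2052 0.0351] yaw 179.97 dp [-0.005 -0.002 -0.008] spin -0.0 F [-0.61  0.67  1.3 ] w 0.0516 grip 8.000028248643503
```

View pics/c3.png

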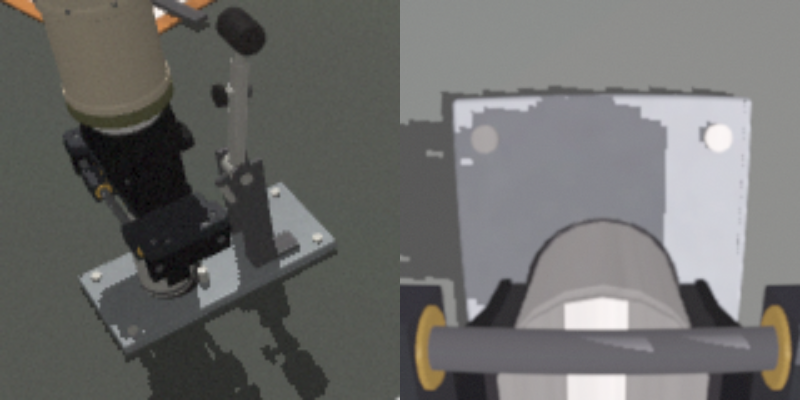

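Request:
carry_out([
  {"hand":54,"dp":[0,0,0],"spin":0},
  {"hand":58,"dp":[0,0,0],"spin":0},
  {"hand":64,"dp":[0,0,0],"spin":0},
  {"hand":64,"dp":[0,0,0],"spin":0},
  {"hand":64,"dp":[0,0,0],"spin":0},
])

```text
time: 9.4
ee_pos: [0.4853, 0.2051, 0.0353]
eef_rot: [0.0, 1.0, -0.0, 0.0]
ft_force: [0.1, 0.9, -0.3]
width: 0.0635
grip_force: 0.0
```

```bash
python3 - <<'E'
from h import *
go((.487,.2048,.037),180)
s=read_state();w=camera('wrist')[:,:,::-1]
cv2.imwrite('pics/c4.png',cv2.resize(w[60:300,200:440],(600,600),interpolation=cv2.INTER_CUBIC))
c=get_calibration('wrist');R=Ro.from_quat(s["eef_rot"]).as_matrix();M=c["mount"]
for X in((.4597,.205,.012),(.4597,.205,.088),(.4597,.205,.091)):
    v=M[:3,:3].T@(R.T@(np.array(X)-s["ee_pos"])-M[:3,3]);th=np.arctan2(np.hypot(v[0],v[1]),v[2]);u=v[:2]/np.hypot(v[0],v[1])*th*c["fx"]
    print(X,(u+[c["cx"],c["cy"]]-[200,60])*2.5)
E
```

```text
t 9.4 pos [0.4853 0.2051 0.0353] yaw 179.97 dp [-0.007 -0.001 -0.007] spin -0.0 F [ 0.13  0.94 -0.28] w 0.0635 grip 0.0
(0.4597, 0.205, 0.012) [304.12837213 327.54492317]
(0.4597, 0.205, 0.088) [304.71841857 445.17582247]
(0.4597, 0.205, 0.091) [304.75634794 452.78134861]
```

View pics/c4.png

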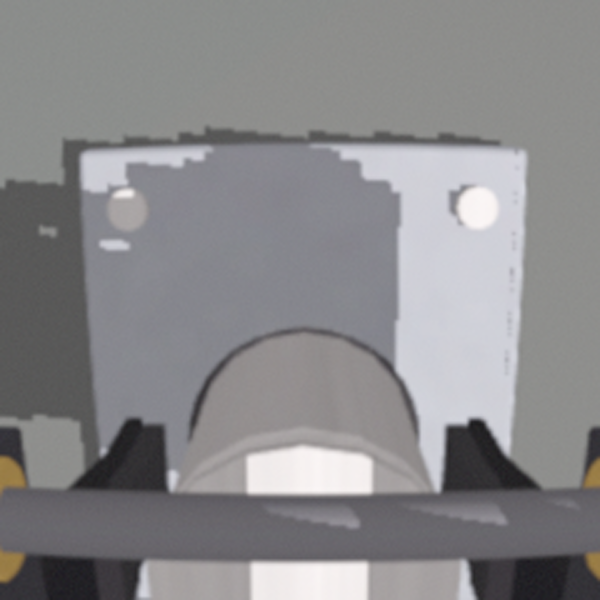

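The tin stands upright in the nest: underside front edge at crop (304,332), and the lid edge where I expected it. It sits about 2–3 mm short of the pins, so I'll regrip, shift 3 mm and release.

Request:
carry_out([
  {"hand":50,"dp":[0,0,0],"spin":0},
  {"hand":48,"dp":[0,0,0],"spin":0},
  {"hand":48,"dp":[0,0,0],"spin":0},
  {"hand":48,"dp":[-0.006,0,0],"spin":0},
  {"hand":48,"dp":[-0.012,0,0],"spin":0},
  {"hand":48,"dp":[-0.012,0,0],"spin":0},
  {"hand":56,"dp":[-0.012,0,0],"spin":0},
  {"hand":64,"dp":[-0.012,0,0],"spin":0},
  {"hand":68,"dp":[-0.012,0,0],"spin":0},
  {"hand":68,"dp":[-0.012,0,0],"spin":0},
  {"hand":68,"dp":[-0.012,0,0],"spin":0},
  {"hand":68,"dp":[-0.012,0,-0.1],"spin":0},
  {"hand":68,"dp":[-0.012,0,-0.25],"spin":0},
  {"hand":68,"dp":[-0.012,0,-0.4],"spin":0},
  {"hand":68,"dp":[0.1,0,-0.6],"spin":0},
  {"hand":68,"dp":[0.25,0,-0.8],"spin":0},
  {"hand":68,"dp":[0.25,0,-0.9],"spin":0},
  {"hand":68,"dp":[0.25,0,-0.9],"spin":0},
  {"hand":68,"dp":[0.25,0,-0.9],"spin":0},
], force=6)

```text
time: 11.35
ee_pos: [0.4232, 0.205, 0.261]
eef_rot: [0.001, 1.0, -0.001, 0.001]
ft_force: [-0.1, -0.7, -0.2]
width: 0.0679
grip_force: 0.0
```

```bash
python3 - <<'E'
from h import *
go((.45,.2048,.26),180)
w=camera('wrist')[:,:,::-1];cv2.imwrite('pics/c5.png',w);cv2.imwrite('pics/top1.png',camera('top')[:,:,::-1]);cv2.imwrite('pics/side1.png',camera('side')[:,:,::-1])
E
```

```text
t 11.35 pos [0.4232 0.205  0.261 ] yaw 179.94 dp [-0.107 -0.001  0.004] spin -0.0 F [-0.1  -0.67 -0.16] w 0.0679 grip 0.0
```

View pics/c5.png

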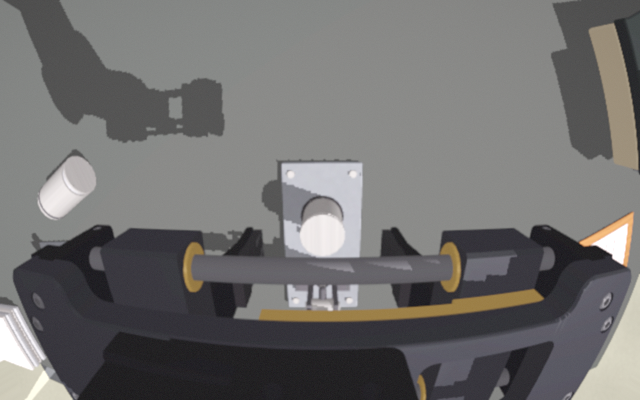

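```bash
python3 - <<'E'
from h import *
np.set_printoptions(precision=4,suppress=True)
print("lid",wplane((323,230),.091))
P=[]
for n,(x0,y0,x1,y1) in(("top",(195,198,228,226)),("side",(240,118,275,148))):
    im=cv2.imread(f"pics/{n}0.png")[y0:y1,x0:x1];m=(im.max(2)<45).astype(np.uint8)
    k=max(cv2.findContours(m,0,1)[0],key=cv2.contourArea);M=cv2.moments(k);P.append((M["m10"]/M["m00"]+x0,M["m01"]/M["m00"]+y0));print(n,M["m00"],P[-1],cv2.minAreaRect(k))
print(tri(*P),plane("top",P[0],.25),plane("side",P[1],.25))
K=np.array((.5977,.2048,.25))
go(K+[0,0,.06],180);go(K-[0,0,.019],180)
E
```

```text
lid [0.4779 0.2063 0.091 ]
top 62.5 (212.11466666666666, 215.16533333333334) ((16.0, 13.5), (20.0, 13.0), 0.0)
side 136.5 (256.6984126984127, 134.61904761904762) ((15.318920135498047, 16.21351432800293), (20.14488410949707, 11.984000205993652), 17.10272979736328)
(array([0.5951, 0.2023, 0.2457]), np.float64(0.00843062354816955)) [0.5904 0.2026 0.25  ] [0.5967 0.1954 0.25  ]
t 11.5 pos [0.4226 0.2048 0.2591] yaw 179.96 dp [-0.7    0.001 -0.205] spin -0.0 F [ 0.73  0.36 -0.29] w 0.0679 grip 0.0
t 11.5 pos [0.4226 0.2048 0.2591] yaw 179.96 dp [-0.701  0.001  0.111] spin -0.0 F [ 0.73  0.36 -0.29] w 0.0679 grip 0.0
```

```bash
python3 - <<'E'
from h import *
np.set_printoptions(precision=4,suppress=True)
for p in((290,174),(353,174)):print("screw",wplane(p,.013))
print("front edge",wplane((322,163),.012))
im=cv2.imread("pics/c5.png");g=cv2.cvtColor(im,6)
print("col",g[155:262,322].tolist());print("row",g[230,280:365].tolist())
for p in((211.1,213.2),):print("knob top",plane("top",p,.25))
a=plane("top",(247.8,300.6),.013);b=plane("top",(212.8,300.6),.013);print("top screws",a,b)
for n in("top","side"):
  i=cv2.imread(f"pics/{n}0.png"); x0,y0,x1,y1=(196,200,228,224) if n=="top" else (240,118,275,150)
  print(n);print("\n".join(" ".join(f"{v:3d}" for v in r) for r in i[y0:y1:2,x0:x1:2].max(2)))
E
```

```text
screw [0.4273 0.1623 0.013 ]
screw [0.4274 0.2472 0.013 ]
front edge [0.4127 0.2054 0.012 ]
col [139, 139, 140, 139, 131, 110, 106, 141, 178, 201, 205, 205, 204, 204, 204, 203, 202, 203, 203, 203, 204, 204, 203, 203, 202, 202, 202, 202, 203, 203, 202, 202, 202, 203, 203, 203, 202, 203, 204, 200, 167, 107, 99, 123, 137, 141, 142, 140, 139, 142, 141, 140, 141, 141, 140, 142, 141, 151, 162, 191, 231, 241, 240, 239, 239, 240, 239, 239, 239, 240, 240, 239, 239, 239, 239, 239, 238, 239, 239, 239, 239, 239, 239, 238, 238, 239, 238, 238, 239, 238, 238, 238, 238, 239, 238, 238, 238, 237, 236, 237, 233, 210, 164, 115, 92, 92, 96]
row [98, 84, 84, 116, 171, 199, 206, 206, 206, 206, 206, 205, 205, 204, 205, 200, 178, 146, 132, 144, 184, 221, 235, 236, 235, 235, 235, 237, 237, 237, 235, 235, 236, 236, 234, 233, 233, 233, 234, 234, 235, 237, 239, 240, 240, 239, 238, 238, 237, 237, 236, 235, 236, 237, 237, 239, 240, 241, 239, 236, 236, 236, 237, 233, 220, 208, 203, 204, 204, 204, 204, 204, 203, 203, 204, 204, 202, 203, 201, 198, 183, 150, 139, 138, 139]
knob top [0.5943 0.2049 0.25  ]
top screws [0
[... 1272 characters left out ...]
  45  46  46  50  47  40  44  65  83  87  84  81  86
 81  86  85  88  38  38  39  43  42  38  41  32  35  85  86  83  85  83
 83  86  86  85  55  34  40  43  37  38  37  40  37  71  85  82  85  84
 84  86  89  86  84  56  43  38  33  36  33  36  39  68  88  83  84  83
 84  85  88  86  86  82  55  30  35  34  39  40  36  85  83  84  85  82
 84  83  84  85  85  85  86  61  33  36  31  31  82  86  85  82  85  83
 84  84  83  85  85  84  85  94  90  62  81  78  83  86  82  83  84  84
 84  85  82  88  86  84 119  99  92  83  82  85  85  82  84  83  84  87
 87  84  87  85  87  83  95 100 102  94  86  85  81  81  79  82  86  82
 85  81  85  83  82  82  91  95  96  94  83  85  84  82  84  85  82  77
```

```bash
python3 - <<'E'
from h import *
for p,z in(((322,194.8),.012),((322,198),.012),((322,214.3),.091)):print(p,z,wplane(p,z))
E
```

```text
(322, 194.8) 0.012 [0.45655934 0.20537678 0.012     ]
(322, 198) 0.012 [0.46108948 0.20537728 0.012     ]
(322, 214.3) 0.091 [0.45897811 0.20520013 0.091     ]
```

Request:
carry_out([
  {"hand":68,"dp":[-0.1,0,0.06],"spin":0},
  {"hand":68,"dp":[-0.25,0,0.112],"spin":0},
  {"hand":68,"dp":[-0.4,0,0.112],"spin":0},
  {"hand":68,"dp":[-0.55,0,0.112],"spin":0},
  {"hand":68,"dp":[-0.65,0,0.112],"spin":0},
  {"hand":68,"dp":[-0.698,0,0.112],"spin":0},
  {"hand":68,"dp":[-0.698,0,0.112],"spin":0},
  {"hand":68,"dp":[-0.698,0,0.112],"spin":0},
])

```text
time: 12.3
ee_pos: [0.5964, 0.2056, 0.2309]
eef_rot: [-0.0, 1.0, 0.0, -0.001]
ft_force: [-0.7, 0.1, 1.1]
width: 0.0683
grip_force: 0.0
```

```bash
python3 - <<'E'
from h import *
go((.597,.2048,.231),180)
w=camera('wrist')[:,:,::-1];a=camera('side')[:,:,::-1]
cv2.imwrite('pics/c6.png',np.hstack([cv2.resize(a[60:280,130:350],(400,400)),cv2.resize(w[100:400,170:470],(400,400))]))
E
```

```text
t 12.3 pos [0.5964 0.2056 0.2309] yaw -179.97 dp [-0.002 -0.003 -0.   ] spin 0.0 F [-0.74  0.14  1.07] w 0.0683 grip 0.0
```

View pics/c6.png

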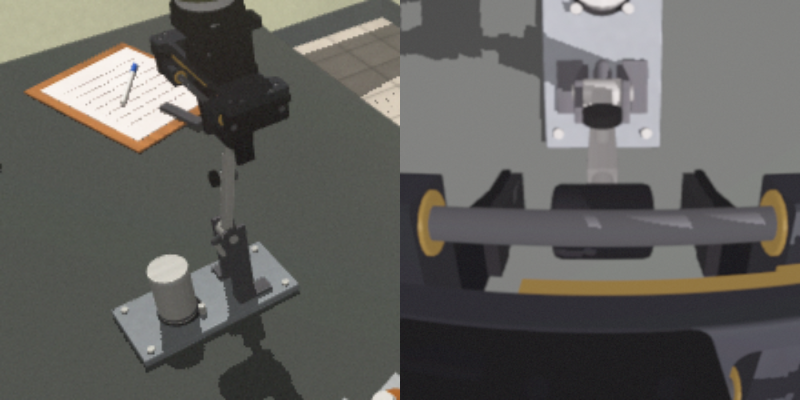

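The knob is centred between the fingers at crop (602,220), and the tin stands in the nest at the pins. Gripping the knob and swinging it over.

Request:
carry_out([
  {"hand":50,"dp":[0,0,0],"spin":0},
  {"hand":34,"dp":[0,0,0],"spin":0},
  {"hand":30,"dp":[0,0,0],"spin":0},
  {"hand":30,"dp":[0,0,0],"spin":0},
  {"hand":30,"dp":[0,0,0],"spin":0},
  {"hand":30,"dp":[0.05,0,-0.005],"spin":0},
  {"hand":30,"dp":[0.101,0,-0.009],"spin":0},
  {"hand":30,"dp":[0.15,0,-0.006],"spin":0},
  {"hand":30,"dp":[0.201,0,0],"spin":0},
  {"hand":30,"dp":[0.25,0,0.012],"spin":0},
  {"hand":30,"dp":[0.299,0,0.026],"spin":0},
  {"hand":30,"dp":[0.391,0,0.069],"spin":0},
  {"hand":30,"dp":[0.391,0,0.069],"spin":0},
], force=20)

```text
time: 13.7
ee_pos: [0.4981, 0.205, 0.2148]
eef_rot: [-0.0, 1.0, -0.001, 0.0]
ft_force: [1.4, 0.1, 3.9]
width: 0.0378
grip_force: 20.0
```

```bash
python3 - <<'E'
from h import *
H=np.array([.5725,.2048,.107-.019])
for q in (40,80,85,90):
    a=np.deg2rad(q);go(H+.145*np.array([-np.sin(a),0,np.cos(a)]),180)
E
```

```text
t 13.7 pos [0.4981 0.205  0.2148] yaw -179.97 dp [ 0.075 -0.001  0.063] spin 0.0 F [1.42 0.12 3.9 ] w 0.0378 grip 20.000458513386548
t 13.7 pos [0.4981 0.205  0.2148] yaw -179.97 dp [0.274 0.    0.406] spin 0.0 F [1.42 0.12 3.9 ] w 0.0378 grip 20.000458513386548
t 13.7 pos [0.4981 0.205  0.2148] yaw -179.97 dp [0.281 0.    0.457] spin 0.0 F [1.42 0.12 3.9 ] w 0.0378 grip 20.000458513386548
t 13.7 pos [0.4981 0.205  0.2148] yaw -179.97 dp [0.283 0.    0.507] spin 0.0 F [1.42 0.12 3.9 ] w 0.0378 grip 20.000458513386548
```

Request:
carry_out([
  {"hand":30,"dp":[0.042,0,0.027],"spin":0},
  {"hand":30,"dp":[0.083,0,0.058],"spin":0},
  {"hand":30,"dp":[0.12,0,0.092],"spin":0},
  {"hand":30,"dp":[0.154,0,0.129],"spin":0},
  {"hand":30,"dp":[0.184,0,0.17],"spin":0},
  {"hand":30,"dp":[0.212,0,0.212],"spin":0},
  {"hand":30,"dp":[0.235,0,0.257],"spin":0},
  {"hand":30,"dp":[0.255,0,0.304],"spin":0},
  {"hand":30,"dp":[0.27,0,0.352],"spin":0},
  {"hand":30,"dp":[0.281,0,0.401],"spin":0},
  {"hand":30,"dp":[0.285,0,0.431],"spin":0},
  {"hand":30,"dp":[0.285,0,0.431],"spin":0},
])

```text
time: 14.9
ee_pos: [0.4274, 0.2048, 0.1061]
eef_rot: [0.0, 1.0, -0.0, -0.001]
ft_force: [-4.8, -3.6, -3.5]
width: 0.0378
grip_force: 20.0
```

```bash
python3 - <<'E'
from h import *
H=np.array([.5725,.2048,.107-.019])
for q in (83,90):
    a=np.deg2rad(q);go(H+.145*np.array([-np.sin(a),0,np.cos(a)]),180)
E
```

```text
t 14.9 pos [0.4274 0.2048 0.1061] yaw 179.99 dp [-0.005  0.     0.002] spin -0.0 F [-4.85 -3.6  -3.51] w 0.0378 grip 19.999431897886097
t 14.9 pos [0.4274 0.2048 0.1061] yaw 179.99 dp [-0.     0.     0.072] spin -0.0 F [-4.85 -3.6  -3.51] w 0.0378 grip 19.999431897886097
```

Request:
carry_out([
  {"hand":30,"dp":[0,0,0.02],"spin":0},
  {"hand":30,"dp":[0,0,0.04],"spin":0},
  {"hand":30,"dp":[0,0,0.055],"spin":0},
  {"hand":30,"dp":[0,0,0.068],"spin":0},
  {"hand":30,"dp":[0,0,0.078],"spin":0},
  {"hand":30,"dp":[0,0,0.084],"spin":0},
  {"hand":30,"dp":[0,0,0.084],"spin":0},
  {"hand":30,"dp":[0,0,0.084],"spin":0},
])

```text
time: 15.7
ee_pos: [0.4282, 0.2048, 0.0875]
eef_rot: [0.0, 1.0, -0.001, -0.0]
ft_force: [-12.4, -7.7, 15.7]
width: 0.0379
grip_force: 20.0
```

```bash
python3 - <<'E'
from h import *
go((.4275,.2048,.088),180)
cv2.imwrite('pics/side2.png',camera('side')[:,:,::-1])
E
```

```text
t 15.7 pos [0.4282 0.2048 0.0875] yaw 179.96 dp [ 0.003 -0.    -0.002] spin -0.0 F [-12.37  -7.72  15.72] w 0.0379 grip 20.001796355936676
```

Request:
carry_out([
  {"hand":30,"dp":[0,0,0.006],"spin":0},
  {"hand":30,"dp":[0,0,0.01],"spin":0},
  {"hand":30,"dp":[0,0,0.01],"spin":0},
  {"hand":30,"dp":[0,0,0.01],"spin":0},
])

```text
time: 16.15
ee_pos: [0.4294, 0.2049, 0.0858]
eef_rot: [0.001, 1.0, -0.001, 0.001]
ft_force: [-10.7, -7.5, 20.8]
width: 0.0382
grip_force: 20.0
```

Request:
carry_out([
  {"hand":45,"dp":[0,0,0],"spin":0},
  {"hand":60,"dp":[0,0,0],"spin":0},
  {"hand":60,"dp":[0,0,0],"spin":0},
  {"hand":60,"dp":[0,0,-0.1],"spin":0},
  {"hand":60,"dp":[0,0,-0.2],"spin":0},
  {"hand":20,"dp":[0,0,-0.25],"spin":0},
  {"hand":0,"dp":[0,0,-0.25],"spin":0},
  {"hand":0,"dp":[0,0,-0.25],"spin":0},
  {"hand":0,"dp":[0,0,-0.25],"spin":0},
  {"hand":0,"dp":[0,0,-0.25],"spin":0},
])

```text
time: 17.15
ee_pos: [0.4278, 0.205, 0.1454]
eef_rot: [0.0, 1.0, -0.0, -0.001]
ft_force: [-0.5, -0.2, 0.2]
width: 0.0277
grip_force: 0.0
```

```bash
python3 - <<'E'
from h import *
go((.4275,.2048,.124),180)
cv2.imwrite('pics/w3.png',camera('wrist')[:,:,::-1]);cv2.imwrite('pics/side3.png',camera('side')[:,:,::-1])
E
```

```text
t 17.15 pos [0.4278 0.205  0.1454] yaw 179.98 dp [ 0.001 -0.001  0.086] spin -0.0 F [-0.47 -0.17  0.17] w 0.0277 grip 0.0
```

Request:
carry_out([
  {"hand":10,"dp":[0,0,0],"spin":0},
  {"hand":10,"dp":[0,0,0],"spin":0},
  {"hand":10,"dp":[0,0,0.04],"spin":0},
  {"hand":10,"dp":[0,0,0.07],"spin":0},
  {"hand":10,"dp":[0,0,0.085],"spin":0},
  {"hand":10,"dp":[0,0,0.095],"spin":0},
  {"hand":10,"dp":[0,0,0.105],"spin":0},
  {"hand":10,"dp":[0,0,0.105],"spin":0},
  {"hand":10,"dp":[0,0,0.105],"spin":0},
])

```text
time: 18.15
ee_pos: [0.4304, 0.2052, 0.1218]
eef_rot: [0.001, 1.0, -0.0, 0.002]
ft_force: [1.3, -4.0, 17.2]
width: 0.0096
grip_force: 8.6
```

The fingertips stopped on the knob at z=0.122, which matches the arm at level, so the clamp is closed and the lid is home. Now regrip the knob to reopen it.

Request:
carry_out([
  {"hand":10,"dp":[0,0,-0.05],"spin":0},
  {"hand":40,"dp":[0,0,-0.1],"spin":0},
  {"hand":62,"dp":[0,0,-0.1],"spin":0},
  {"hand":62,"dp":[0,0,-0.1],"spin":0},
  {"hand":62,"dp":[0,0,-0.1],"spin":0},
  {"hand":62,"dp":[0,0,-0.1],"spin":0},
  {"hand":62,"dp":[0,0,-0.1],"spin":0},
  {"hand":62,"dp":[0,0,-0.1],"spin":0},
])

```text
time: 18.95
ee_pos: [0.4282, 0.2052, 0.1448]
eef_rot: [0.0, 1.0, -0.0, -0.0]
ft_force: [0.0, -0.8, -0.4]
width: 0.0568
grip_force: 0.0
```

```bash
python3 - <<'E'
from h import *
go((.4275,.2048,.088),180)
E
```

```text
t 18.95 pos [0.4282 0.2052 0.1448] yaw 179.98 dp [ 0.003 -0.002  0.227] spin -0.0 F [ 0.03 -0.85 -0.44] w 0.0568 grip 0.0
```

Request:
carry_out([
  {"hand":62,"dp":[0.003,0,0.08],"spin":0},
  {"hand":62,"dp":[0.003,0,0.16],"spin":0},
  {"hand":62,"dp":[0.003,0,0.22],"spin":0},
  {"hand":62,"dp":[0.003,0,0.227],"spin":0},
  {"hand":45,"dp":[0.003,0,0.227],"spin":0},
  {"hand":30,"dp":[0.003,0,0.227],"spin":0},
  {"hand":30,"dp":[0.003,0,0.227],"spin":0},
  {"hand":30,"dp":[0.003,0,0.227],"spin":0},
  {"hand":30,"dp":[0.003,0,0.227],"spin":0},
  {"hand":30,"dp":[0.001,0,0.177],"spin":0},
  {"hand":30,"dp":[-0.006,0,0.126],"spin":0},
  {"hand":30,"dp":[-0.017,0,0.077],"spin":0},
  {"hand":30,"dp":[-0.032,0,0.029],"spin":0},
  {"hand":30,"dp":[-0.052,0,-0.018],"spin":0},
  {"hand":30,"dp":[-0.075,0,-0.063],"spin":0},
  {"hand":30,"dp":[-0.075,0,-0.063],"spin":0},
], force=30)

```text
time: 20.55
ee_pos: [0.4478, 0.2049, 0.1622]
eef_rot: [0.001, 1.0, -0.0, 0.0]
ft_force: [-0.9, -4.7, -1.3]
width: 0.0381
grip_force: 30.0
```

```bash
python3 - <<'E'
from h import *
H=np.array([.5725,.2048,.107-.019])
for q in (60,45,30,15,0,-8):
    a=np.deg2rad(q);go(H+.145*np.array([-np.sin(a),0,np.cos(a)]),180)
E
```

```text
t 20.55 pos [0.4478 0.2049 0.1622] yaw 179.93 dp [ 0.004 -0.001  0.007] spin -0.0 F [-0.89 -4.73 -1.25] w 0.0381 grip 29.99975707847625
t 20.55 pos [0.4478 0.2049 0.1622] yaw 179.93 dp [-0.089 -0.001 -0.113] spin -0.0 F [-0.89 -4.73 -1.25] w 0.0381 grip 29.99975707847625
t 20.55 pos [0.4478 0.2049 0.1622] yaw 179.93 dp [-0.209 -0.    -0.205] spin -0.0 F [-0.89 -4.73 -1.25] w 0.0381 grip 29.99975707847625
t 20.55 pos [0.4478 0.2049 0.1622] yaw 179.93 dp [-0.349 -0.    -0.263] spin -0.0 F [-0.89 -4.73 -1.25] w 0.0381 grip 29.99975707847625
t 20.55 pos [0.4478 0.2049 0.1622] yaw 179.93 dp [-0.499 -0.    -0.283] spin -0.0 F [-0.89 -4.73 -1.25] w 0.0381 grip 29.99975707847625
t 20.55 pos [0.4478 0.2049 0.1622] yaw 179.93 dp [-0.579 -0.    -0.277] spin -0.0 F [-0.89 -4.73 -1.25] w 0.0381 grip 29.99975707847625
```

Request:
carry_out([
  {"hand":30,"dp":[-0.03,0,-0.047],"spin":0},
  {"hand":30,"dp":[-0.06,0,-0.083],"spin":0},
  {"hand":30,"dp":[-0.089,0,-0.115],"spin":0},
  {"hand":30,"dp":[-0.127,0,-0.15],"spin":0},
  {"hand":30,"dp":[-0.167,0,-0.18],"spin":0},
  {"hand":30,"dp":[-0.209,0,-0.206],"spin":0},
  {"hand":30,"dp":[-0.255,0,-0.23],"spin":0},
  {"hand":30,"dp":[-0.302,0,-0.25],"spin":0},
  {"hand":30,"dp":[-0.349,0,-0.264],"spin":0},
  {"hand":30,"dp":[-0.4,0,-0.275],"spin":0},
  {"hand":30,"dp":[-0.45,0,-0.281],"spin":0},
  {"hand":30,"dp":[-0.499,0,-0.283],"spin":0},
  {"hand":30,"dp":[-0.54,0,-0.282],"spin":0},
  {"hand":30,"dp":[-0.579,0,-0.277],"spin":0},
  {"hand":30,"dp":[-0.587,0,-0.275],"spin":0},
  {"hand":30,"dp":[-0.587,0,-0.275],"spin":0},
  {"hand":30,"dp":[-0.587,0,-0.275],"spin":0},
])

```text
time: 22.25
ee_pos: [0.5965, 0.2057, 0.2318]
eef_rot: [0.001, 1.0, 0.001, 0.003]
ft_force: [6.4, -2.0, 7.5]
width: 0.0376
grip_force: 30.0
```

Request:
carry_out([
  {"hand":45,"dp":[0,0,0],"spin":0},
  {"hand":62,"dp":[0,0,0],"spin":0},
  {"hand":62,"dp":[0,0,0],"spin":0},
  {"hand":62,"dp":[0,0,0],"spin":0},
  {"hand":62,"dp":[0,0,-0.08],"spin":0},
  {"hand":62,"dp":[0,0,-0.2],"spin":0},
  {"hand":62,"dp":[0,0,-0.3],"spin":0},
  {"hand":62,"dp":[0.2,0,-0.3],"spin":0},
  {"hand":62,"dp":[0.4,0,-0.3],"spin":0},
  {"hand":62,"dp":[0.6,0,-0.3],"spin":0},
  {"hand":62,"dp":[0.7,0,-0.2],"spin":0},
  {"hand":62,"dp":[0.7,0,-0.12],"spin":0},
  {"hand":62,"dp":[0.7,0,-0.12],"spin":0},
  {"hand":62,"dp":[0.7,0,-0.12],"spin":0},
  {"hand":62,"dp":[0.7,0,-0.12],"spin":0},
])

```text
time: 23.75
ee_pos: [0.4195, 0.2056, 0.2605]
eef_rot: [0.0, 1.0, 0.001, 0.0]
ft_force: [-0.2, -0.1, -0.0]
width: 0.0623
grip_force: 0.0
```

```bash
python3 - <<'E'
from h import *
go((.4226,.2048,.2591),180)
w=camera('wrist')[:,:,::-1];a=camera('side')[:,:,::-1];g=cv2.cvtColor(w,6)
print(g[190:260,322].tolist())
for r,z in((198,.012),(214,.085)):print(wplane((322,r),z))
cv2.imwrite('pics/c7.png',np.hstack([cv2.resize(a[110:270,170:330],(400,400)),cv2.resize(w[140:300,242:402],(400,400))]))
E
```

```text
t 23.75 pos [0.4195 0.2056 0.2605] yaw 179.98 dp [-0.012 -0.003  0.005] spin -0.0 F [-0.19 -0.1  -0.01] w 0.0623 grip 0.0
[203, 204, 204, 203, 203, 204, 204, 197, 167, 114, 91, 119, 138, 142, 142, 142, 141, 142, 142, 141, 140, 141, 141, 141, 140, 148, 182, 221, 239, 242, 241, 241, 241, 241, 241, 241, 242, 241, 241, 242, 241, 242, 241, 241, 241, 241, 241, 241, 241, 241, 241, 241, 241, 241, 241, 241, 241, 241, 241, 240, 239, 240, 239, 239, 240, 240, 234, 194, 131, 93]
[0.45880147 0.20671601 0.012     ]
[0.45817817 0.20643548 0.085     ]
```

View pics/c7.png

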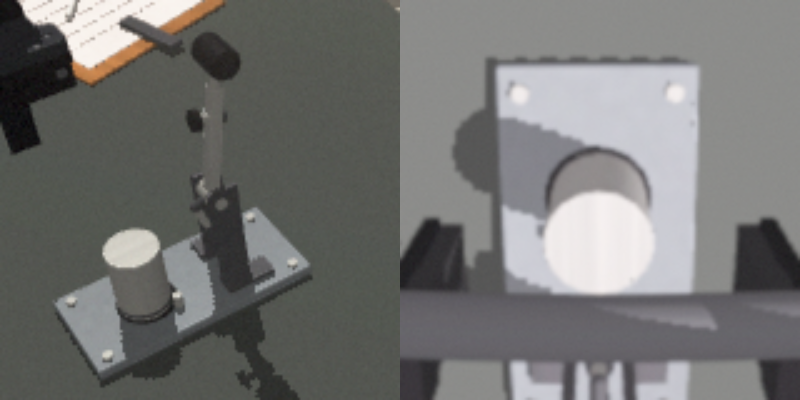

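The last view shows the tin upright in the nest at the pins, with its lid closed and no gap showing (lid centre at crop (600,240)). The clamp is back on its open stop (knob at crop (215,57)) and the gripper is clear.

```bash
python3 -c "
from bench import *
print(close_job())"
```

```text
the job is handed in; nothing more can be done
None
```

I handed the job in at about 24 s: the tin stands upright in the nest with its lid pressed home, the clamp arm is back on its open stop, and the gripper is clear. The press-home was judged from the arm's height and the camera views, and no verdict came back on hand-in.

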